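Uncover the tuner and slide the receiver under the microscope

TASK

The opened receiver box has a tuner fault to be inspected. Lift the loose metal shield cover off its circuit board and lay it flat in the empty parts tray, then push the box along the bench, keeping it flat on the bench and never lifting or tipping it, until the chip that was hidden under the cover is right beneath the microscope's lens. Do not knock the microscope and leave the other things on the bench where they are.

Things in the scene. Friction and masses are not known exactly. Their poses are not given: they have to be found in the camera images.
- receiver: Opened set-top receiver: lower half of a grey plastic housing, 120 (x) x 160 (y) x 28 mm, about 0.4 kg, loose on the bench, too wide to grip; green circuit board inside. Origin: centre of underside, weight near it; z up. Rear (+x) has connectors standing out up to 8 mm; the other sides are flat walls. Heat sink and transformer on its -y half reach 44 mm above the bench. Ordinary sliding friction.
- chip (a point): Top centre of the tuner chip, a black square 14 x 14 x 2 mm on the board, at (12, 38, 26) mm in the receiver's frame, axes alike; hidden by the cover at the start. It lies in the middle of a soldered metal frame 40 (x) x 30 (y) mm rising 5 mm above the board. The board's top is 24 mm above the bench, the housing's rim 4 mm higher.
- cover: Loose tin shield cover: an upside-down box 46 (x) x 36 (y) x 16 mm, open below, walls 1.6 mm, 20 g. Origin: centre of its open underside; z up through its closed top. At the start it sits loosely over the frame round the chip, underside on the board (24 mm above the bench, top at 40 mm), axes as the receiver. On its +y and -y sides only low parts lie within 25 mm.
- tray: Empty shallow white parts tray, 100 (x) x 130 (y) x 18 mm, walls and floor 3 mm, fixed to the bench. Origin: centre of its underside; z up. It stands either to the left or to the right of the robot, the black panel meter on the other side.
- microscope: Digital microscope on a stand, fixed. Origin: on the bench straight below the lens. An upright barrel, 44 mm across at most, hangs at 110 to 204 mm above the bench; a level arm at 165 mm runs from it along +x to a post at x = 175 mm, 210 mm high, on a foot 90 (x) x 130 (y) x 16 mm that begins at x = 125 mm. Below the barrel it is open to the robot's side and to both sides.
- lens (a point): Centre of the lens, the underside of the microscope's barrel, 110 mm above the bench.
- meter: Bystander: black box-shaped panel meter with a white scale and a round knob, 150 (x) x 100 (y) x 48 mm. Origin: centre of underside.
- screwdriver: Bystander: wooden-handled screwdriver lying along its x, 170 mm long. Origin: middle of its length, underside.
- spool: Bystander: standing metal wire spool, 54 mm across, 40 mm high. Origin: centre of underside.
- flux: Bystander: amber bottle with a white cap, 46 mm across, 125 mm high. Origin: centre of underside.
- cutters: Bystander: side cutters lying flat along their x, about 120 mm long, 50 mm wide, 10 mm thick. Origin: near the middle, underside.
There are look-alikes about, which are no part of the job. There is more than one size of the receiver; the job needs the middle-sized.

How it is judged:
By the outcome, as a careful person would: the job done as asked, in the order asked, and still so for the second after the job is handed in, with the robot touching nothing.
It also fails if it takes over 72 s, if anything falls off the work surface, if the arm or the gripper's body presses on something with over 40 N, if the wrist force passes 120 N, or if a joint passes its speed limit or range.

ROBOT

A 6-joint arm with a two-finger parallel gripper is mounted at the origin on the work surface. World frame = base frame: x ahead of the robot, y to its left, z up, the work surface at z = 0. Lengths are in m, angles in rad, forces in N, time in s.
With the tool pointing down it reaches from about 0.35 to 0.975 m from the base axis. Payload 4.9 kg.
Tool frame: the origin (TCP) lies at the very end of the fingers, on their centre line; the grasp point (between the pads) lies ctrl.hold_point_z behind it (ctrl.hold_point_z is the distance from the TCP to the grasp point, in m); z points along the fingers, y is the line along which they close (so a half turn about z gives the same grasp; the last joint's range is limited). The gripper opens to 85 mm and grips with 20 to 120 N. Pads are 22 mm wide; open, the fingers measure 114 mm over their backs; the gripper's body (76 mm by 85 mm) begins 54 mm behind the grasp point. The pads swing forward as they close: fully open they stand 13 mm farther back than shut.
Start: joints at [1.225, 0.053, 1.613, -0, 1.476, -0.119], TCP at [0.141, 0.609, 0.231] pointing down, gripper open.
Joint ranges: [-3.01, 3.01], [-1.01, 2.22], [0.06, 2.58], [-1.02, 4.17], [0.09, 2.62], [-3.14, 3.14]. Speed limits (rad/s): [2.57, 2.57, 3.14, 3.14, 3.14, 3.14].

INTERFACE

Orientations are given as a rotation vector (axis times angle).
In Python, from station import ctrl gives the robot as it stands. The module is installed in compiled form; this text tells all that it offers.
- The arm moves only by the tool jog_arm, never from a script. Its argument "deltas" is a list of rows, each a list of 3 entries, a list of its own where there are three numbers: the closure, from -1 (fully open) to 1 (shut), then the shift along the world's x, y, z scaled (see below), then the turn, a rotation vector about the world's x, y, z scaled (see below). A call has 1 to 12 rows; each row is the pose to reach, as a shift and turn from the pose commanded when the call began, turning the shorter way round; what a row does not reach only later rows make up. The controller multiplies each number of a shift by 0.4 m and each number of a turn by 180 degrees. A row lasts 1/12 s, in which the tool goes at most 41.7 mm and 7.16 degrees, less where a joint would pass 70% of its speed; a pose out of reach is approached as far as the arm can. A call with a number of a shift or a turn outside -1 to 1 is refused whole. A call with a gripper value outside its range is refused whole. The fingers move at their own pace and stop on an object; "squeeze" is the grip in N (left out, the last holds). Time passes only in rows, so rows that repeat a pose let the fingers close. It gives the time, the measured TCP pose, the force, the opening and the grip force at its end, in the units of the state.
- ctrl.get_obs(): the state, without advancing time (a new reading comes with each control period).
- ctrl.get_image(name): name is "scene" or "top"; returns the picture (384x512x3 uint8, red, green, blue); there is no depth.
- ctrl.get_calibration(name): a dict with "K" (3x3 intrinsics, pixels), "extrinsics" (4x4, takes a point from world to camera coordinates). Camera axes: x right, y down, z forward; pixel columns grow to the right and rows downward; lengths in m; the calibration is good to about 2 mm. A picture is of the moment at which its call begins. get_calibration takes no time and is no camera call.
- ctrl.finish_job(): hands the job in; it is judged then, once.
The state is a dict: "t": time; "q": joint angles; "dq": joint speeds; "effort": joint torques, N m; "tool_pos": TCP position; "tool_rot": TCP orientation; "contact_force": force on the tool from outside, world axes, zero at the start; "wrist_torque": the same for the moment, N m; "opening": finger opening in m; "grip_force": force on a finger pad.
Only numpy, scipy, OpenCV 4.12 (cv2) and the standard library are available. Lean on these libraries where they do the work, as an engineer would, in place of code of your own. Each camera call takes 0.05 s, during which the arm holds its last target. There are 200 camera calls.

## Working session

There is one attempt and no reset: what is moved stays moved. The work goes in short steps, Python scripts to look and compute and a tool call to move; the robot and the scene stay as the last step left them, time stands still between calls to the robot, and variables do not carry over. Pictures are saved under pics/ and viewed, at most 10 in all, crops included, and the job is handed in when it is done.

Besides the shell and the picture viewer there is one more tool, called after "Request:" by a JSON object that holds its "api" and its "payload", one argument or row to a line. jog_arm: Moves the arm, as the interface text tells. Its arguments: {"type":"object","properties":{"deltas":{"type":"array","items":{"type":"array"}},"squeeze":{"type":"number"}},"required":["deltas"]}

```bash
mkdir -p pics; cat > h.py <<'E'
import numpy as np, cv2
from station import ctrl
def snap(n,f):
    im=ctrl.get_image(n); cv2.imwrite('pics/'+f,im[:,:,::-1]); return im
def cal(n):
    c=ctrl.get_calibration(n); return np.array(c['K']),np.array(c['extrinsics'])
def ray(n,u,v):
    K,E=cal(n); R,t=E[:3,:3],E[:3,3]
    return -R.T@t, R.T@np.linalg.inv(K)@np.array([u,v,1.])
def atz(n,u,v,z):
    o,d=ray(n,u,v); return o+d*(z-o[2])/d[2]
def proj(n,p):
    K,E=cal(n); p=np.atleast_2d(p); q=(E[:3,:3]@p.T).T+E[:3,3]; q=(K@q.T).T; return q[:,:2]/q[:,2:]
def tri(a,b):
    A=np.zeros((3,3));y=np.zeros(3)
    for o,d in (a,b):
        d=d/np.linalg.norm(d); P=np.eye(3)-np.outer(d,d); A+=P; y+=P@o
    return np.linalg.solve(A,y)
E
python3 - <<'E'
from h import *
np.set_printoptions(precision=4,suppress=True)
a=snap('scene','s0.png');b=snap('top','t0.png')
for n in('scene','top'): print(cal(n))
print(ctrl.get_obs(),ctrl.hold_point_z)
cv2.imwrite('pics/s0b.png',cv2.resize(a,(800,600),interpolation=cv2.INTER_CUBIC)[:,:,::-1])
cv2.imwrite('pics/t0b.png',cv2.resize(b,(800,600),interpolation=cv2.INTER_CUBIC)[:,:,::-1])
E
```

```text
(array([[347.701 ,   0.    , 260.3208],
       [  0.    , 347.701 , 196.8237],
       [  0.    ,   0.    ,   1.    ]]), array([[-0.171 ,  0.9851, -0.0177,  0.0765],
       [ 0.7048,  0.1098, -0.7009, -0.2954],
       [-0.6885, -0.1323, -0.7131,  1.3424],
       [ 0.    ,  0.    ,  0.    ,  1.    ]]))
(array([[375.1045,   0.    , 256.7339],
       [  0.    , 375.1045, 188.1843],
       [  0.    ,   0.    ,   1.    ]]), array([[ 0.0134, -0.9997,  0.018 , -0.0059],
       [-0.9922, -0.0156, -0.1237,  0.4804],
       [ 0.1239, -0.0162, -0.9922,  1.2287],
       [ 0.    ,  0.    ,  0.    ,  1.    ]]))
{'t': 0.1, 'q': array([ 1.225 ,  0.0533,  1.6142,  0.    ,  1.476 , -0.119 ]), 'dq': array([ 0.002 , -0.0018, -0.0035,  0.0005, -0.0003, -0.0003]), 'effort': array([ -0.    , -39.4902, -37.1362,  -0.0002,   0.0039,  -0.    ]), 'tool_pos': array([0.1404, 0.6085, 0.2302]), 'tool_rot': array([-0.3555, -3.121 ,  0.0029]), 'contact_force': array([-0.7789,  0.1606, -0.7547]), 'wrist_torque': array([ 0.0334, -0.05  , -0.0336]), 'grip_force': 0.0, 'opening': 0.08568119758127499} 0.0187
```

View pics/s0b.png

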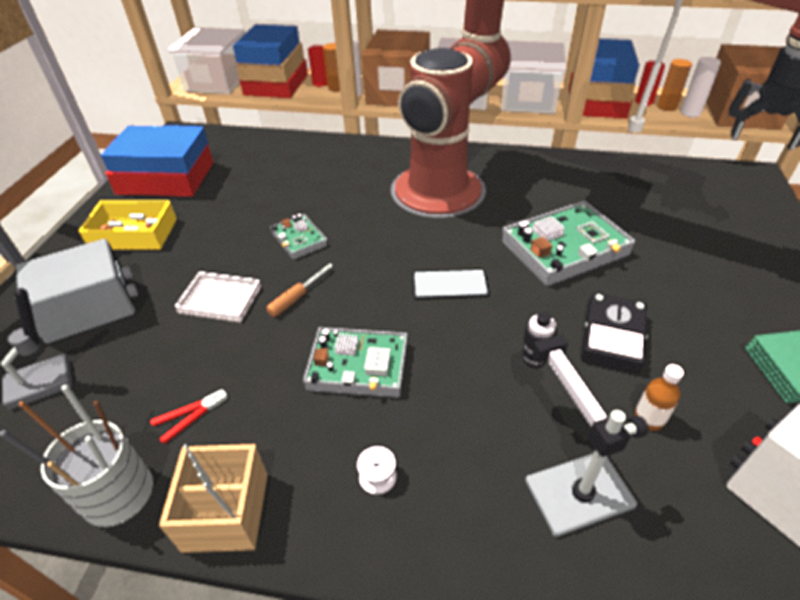

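View pics/t0b.png

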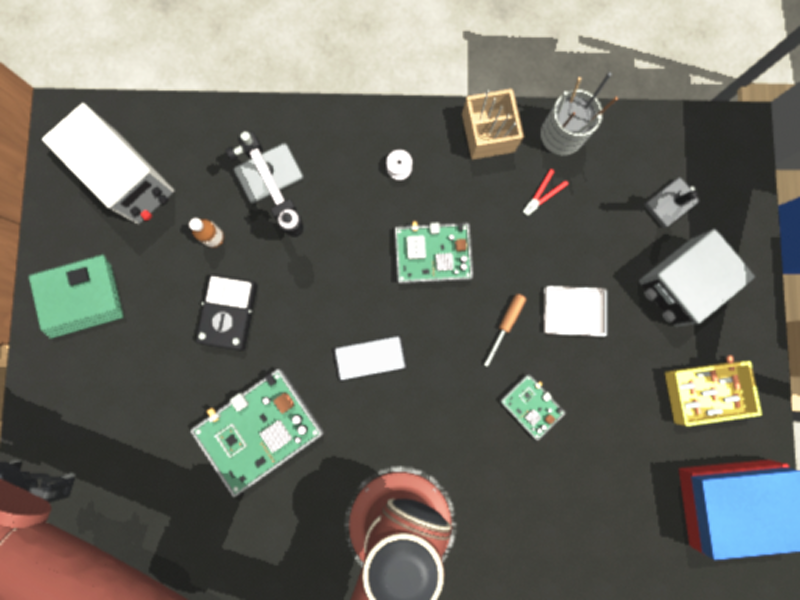

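The top view (800x600) shows the middle receiver at (435,252), its cover at (415,247), the tray at (575,311) on the robot's right, the microscope barrel at (288,217), its foot at (270,172), the meter at (226,312), the spool at (399,165) and the screwdriver at (507,330). In the scene view the receiver is at (357,362), its cover at (378,360), the tray at (220,297) and the barrel at (540,340). Next I'll take enlarged crops.

```bash
python3 - <<'E'
import cv2,numpy as np
t=cv2.imread('pics/t0.png');s=cv2.imread('pics/s0.png')
def crop(im,x0,y0,w,h,k):
    c=cv2.resize(im[y0:y0+h,x0:x0+w],None,fx=k,fy=k,interpolation=cv2.INTER_CUBIC)
    for i in range(0,w,10): cv2.line(c,(i*k,0),(i*k,6 if (x0+i)%20 else 12),(0,255,255),1); 
    for j in range(0,h,10): cv2.line(c,(0,j*k),(6 if (y0+j)%20 else 12,j*k),(0,255,255),1)
    return c
# receiver top / scene, 8x
A=crop(t,250,136,55,50,7); B=crop(s,190,202,75,56,7)
H=max(A.shape[0],B.shape[0]); f=lambda a:cv2.copyMakeBorder(a,0,H-a.shape[0],0,8,cv2.BORDER_CONSTANT)
r=cv2.hconcat([f(A)[:,:],f(B)[:,:]])
cv2.imwrite('pics/c1.png',r[:, :800]);print(r.shape)
A=crop(t,144,80,56,72,7);B=crop(s,325,195,90,150,4)
r=np.zeros((600,800,3),np.uint8); r[:A.shape[0],:A.shape[1]]=A; r[:600,400:400+360]=B
cv2.imwrite('pics/c2.png',r)
E
```

```text
(392, 926, 3)
```

View pics/c1.png

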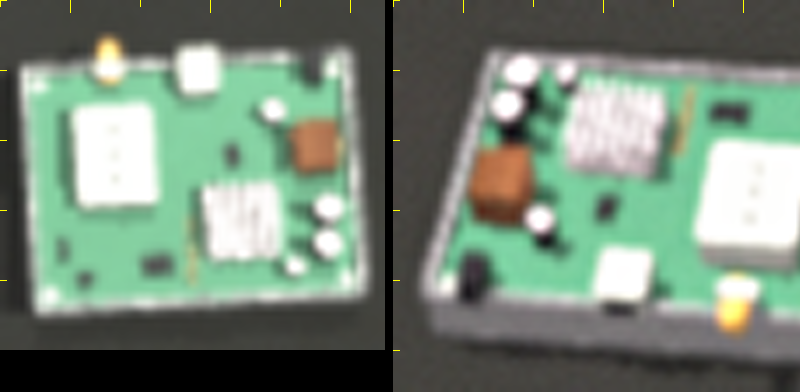

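View pics/c2.png

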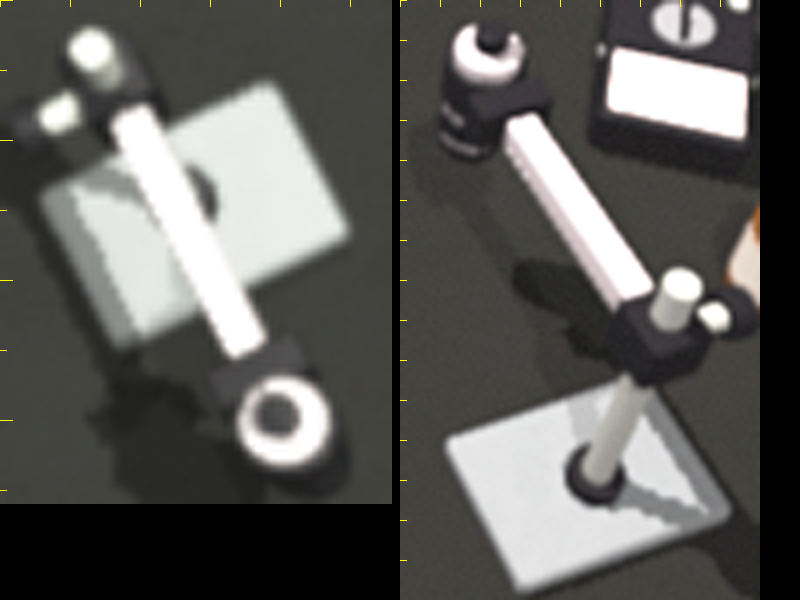

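Crop c1 (top view, 7x, offset 250,136) shows the receiver's rim corners at (20,66), (350,50), (368,293) and (37,314), and the cover's top corners at (74,104), (152,102), (158,206) and (80,208). Crop c2 shows the foot's top corners at (270,80), (350,235), (125,350) and (40,195) in the top view, and at (632,385), (447,442), (520,590) and (730,512) in the scene view. The barrel's top ring is at (283,422) in the top view and (488,52) in the scene view.

```bash
cat > fit.py <<'E'
from h import *
from scipy.optimize import least_squares
np.set_printoptions(precision=4,suppress=True)
def px(u,v,x0,y0,k,ox=0): return [(u-ox+.5)/k-.5+x0,(v+.5)/k-.5+y0]
def W(p,L): c,s=np.cos(p[2]),np.sin(p[2]); L=np.atleast_2d(L); return np.c_[p[0]+c*L[:,0]-s*L[:,1],p[1]+s*L[:,0]+c*L[:,1],L[:,2]]
def fit(obs,p0):
    f=lambda p:np.concatenate([(proj(n,W(p,l))[0]-u) for n,l,u in obs])
    r=least_squares(f,p0); return r.x,np.abs(r.fun).max(),r.fun
E
python3 - <<'E'
from fit import *
T=lambda u,v:px(u,v,250,136,7); S=lambda u,v:px(u,v,190,202,7,393)
z=.028
obs=[('top',(.06,.08,z),T(20,66)),('top',(.06,-.08,z),T(350,50)),('top',(-.06,-.08,z),T(368,293)),('top',(-.06,.08,z),T(37,314)),
('scene',(-.06,-.08,z),S(490,50)),('scene',(.06,-.08,z),S(425,296))]
p,e,f=fit(obs,[.55,0,0]);print('receiver',p,e)
po,e,_=fit(obs[:4],[.55,0,0]);print('rec top only',po,e)
z=.04;C=[('top',(.023,.018,z),T(74,104)),('top',(.023,-.018,z),T(152,102)),('top',(-.023,-.018,z),T(158,206)),('top',(-.023,.018,z),T(80,208))]
c,e,_=fit(C,[.55,0,0]);print('cover',c,e,'pred',W(p,(.012,.038,0)))
# height of cover from two views: near-left corner in scene(705,140) = local(-x,-y); (697,245)=(+x,-y)
for a,b in(((152,102),(697,243)),((158,206),(708,140))): print('tri',tri(ray('top',*T(*a)),ray('scene',*S(*b))))
T=lambda u,v:px(u,v,144,80,7); S=lambda u,v:px(u,v,325,195,4,400)
# foot local: x 125..215, y +-65 ; top view: up = +x, left=+y
z=.016
M=[('top',(.215,-.065,z),T(270,80)),('top',(.125,-.065,z),T(350,235)),('top',(.125,.065,z),T(125,350)),('top',(.215,.065,z),T(40,195)),
('scene',(.125,.065,z),S(632,385)),('scene',(.125,-.065,z),S(447,442)),('scene',(.215,-.065,z),S(520,590)),('scene',(.215,.065,z),S(730,512))]
m,e,f=fit(M,[.6,.2,.5]);print('scope foot',m,e,f)
print('barrel top tri',tri(ray('top',*T(283,422)),ray('scene',*S(488,52))))
M2=M+[('top',(.175,0,.21),T(91,48)),('scene',(.175,0,.21),S(683,284))]
print('post tri',tri(ray('top',*T(91,48)),ray('scene',*S(683,284))))
# tray
t=cv2.imread('pics/t0.png');s=cv2.imread('pics/s0.png')
for n,im,(x0,y0,w,h) in(('top',t,(340,176,56,46)),('scene',s,(108,168,64,44))):
    g=cv2.cvtColor(im[y0:y0+h,x0:x0+w],cv2.COLOR_BGR2GRAY);_,b=cv2.threshold(g,120,255,0)
    c=max(cv2.findContours(b,0,2)[0],key=cv2.contourArea); print(n,cv2.boxPoints(cv2.minAreaRect(c))+[x0,y0])
    q=cv2.approxPolyDP(c,4,True)[:,0]+[x0,y0]; print(q.tolist(),[atz(n,*v,.018).round(3).tolist() for v in q])
for nm,u in(('spool',(399,165,.04)),('sd tip',(487,364,.01)),('sd end',(521,297,.02)),('meterR',(251,285,.048)),('meterbr',(241,348,.048)),('slab',(403,338,.01)),('cutters',(527,212,.01)),('flux',(208,235,.05))):
    print(nm,atz('top',(u[0]+.5)*.64-.5,(u[1]+.5)*.64-.5,u[2])[:2])
E
```

```text
receiver [ 0.5737 -0.0666  0.0778] 0.5919461768962151
rec top only [ 0.5738 -0.0675  0.0749] 0.3456762759733465
cover [ 0.583  -0.029   0.0589] 0.7950963434141158 pred [[ 0.5827 -0.0278  0.    ]]
tri [ 0.6093 -0.0447  0.0384]
tri [ 0.559  -0.05    0.0376]
scope foot [0.6059 0.219  0.5033] 3.489568367571053 [ 0.1196 -1.4845  0.3727 -1.5802 -1.2454 -1.0322 -0.6353 -1.2177  1.5362
 -3.4896 -2.0609 -0.5151 -0.2105  0.2139  0.3489 -0.2822]
barrel top tri [0.6025 0.2226 0.1854]
post tri [0.757  0.3055 0.2093]
top [[348. 183.]
 [388. 183.]
 [388. 215.]
 [348. 215.]]
[[348, 185], [348, 212], [388, 214], [387, 185]] [[0.498, -0.31, 0.018], [0.406, -0.308, 0.018], [0.401, -0.444, 0.018], [0.5, -0.444, 0.018]]
scene [[111.14 200.02]
 [115.34 170.62]
 [166.72 177.96]
 [162.52 207.36]]
[[112, 194], [114, 200], [153, 205], [166, 182], [127, 173]] [[0.494, -0.445, 0.018], [0.517, -0.428, 0.018], [0.518, -0.305, 0.018], [0.419, -0.302, 0.018], [0.398, -0.442, 0.018]]
spool [0.7645 0.0104]
sd tip [ 0.3345 -0.1857]
sd end [ 0.4799 -0.2588]
meterR [0.4931 0.3191]
meterbr [0.3603 0.3339]
slab [ 0.3879 -0.0039]
cutters [ 0.6723 -0.2767]
flux [0.5986 0.4145]
```

Request:
{"api": "jog_arm", "payload": {
  "deltas": [
    [-0.2, [0.6, -1, 0], [0, 0, 0.0961]],
    [-0.2, [0.6, -1, 0], [0, 0, 0.0961]],
    [-0.2, [0.6, -1, 0], [0, 0, 0.0961]],
    [-0.2, [0.6, -1, 0], [0, 0, 0.0961]],
    [-0.2, [0.6, -1, 0], [0, 0, 0.0961]],
    [-0.2, [0.6, -1, 0], [0, 0, 0.0961]],
    [-0.2, [0.6, -1, 0], [0, 0, 0.0961]],
    [-0.2, [0.6, -1, 0], [0, 0, 0.0961]],
    [-0.2, [0.6, -1, 0], [0, 0, 0.0961]],
    [-0.2, [0.6, -1, 0], [0, 0, 0.0961]],
    [-0.2, [0.6, -1, 0], [0, 0, 0.0961]],
    [-0.2, [0.6, -1, 0], [0, 0, 0.0961]]
  ],
  "squeeze": 20
}}

```text
t: 1.1
tool_pos: [0.3825, 0.2046, 0.231]
tool_rot: [-0.108, 3.139, -0.003]
contact_force: [-1.5, -0.1, 0.8]
opening: 0.0515
grip_force: 0.0
```

Request:
{"api": "jog_arm", "payload": {
  "deltas": [
    [-0.17, [0.504, -0.594, -0.1], [0, 0, 0.002]],
    [-0.17, [0.504, -0.594, -0.1], [0, 0, 0.002]],
    [-0.17, [0.504, -0.594, -0.1], [0, 0, 0.002]],
    [-0.17, [0.504, -0.594, -0.1], [0, 0, 0.002]],
    [-0.17, [0.504, -0.594, -0.1], [0, 0, 0.002]],
    [-0.17, [0.504, -0.594, -0.1], [0, 0, 0.002]],
    [-0.17, [0.504, -0.594, -0.1], [0, 0, 0.002]],
    [-0.17, [0.504, -0.594, -0.1], [0, 0, 0.002]],
    [-0.17, [0.504, -0.594, -0.34], [0, 0, 0.002]],
    [-0.17, [0.504, -0.594, -0.34], [0, 0, 0.002]],
    [-0.17, [0.504, -0.594, -0.34], [0, 0, 0.002]],
    [-0.17, [0.504, -0.594, -0.34], [0, 0, 0.002]]
  ]
}}

```text
t: 2.1
tool_pos: [0.578, -0.0275, 0.0896]
tool_rot: [0.128, -3.128, -0.004]
contact_force: [-0.8, -0.7, 0.3]
opening: 0.0498
grip_force: 0.0
```

```bash
python3 - <<'E'
from h import *
a=snap('scene','s1.png');b=snap('top','t1.png')
print(ctrl.get_obs()['tool_pos'],ctrl.get_obs()['tool_rot'],ctrl.get_obs()['opening'])
f=lambda i,x,y,w,h,k:cv2.resize(i[y:y+h,x:x+w],None,fx=k,fy=k,interpolation=cv2.INTER_CUBIC)
A=f(a,200,160,66,100,6);B=f(b,240,130,66,100,6)
cv2.imwrite('pics/c3.png',cv2.hconcat([A,B])[:,:,::-1])
E
```

```text
[ 0.58232315 -0.02813131  0.09594173] [ 1.28785895e-01 -3.13895174e+00 -1.17410934e-04] 0.04984978460069929
```

View pics/c3.png

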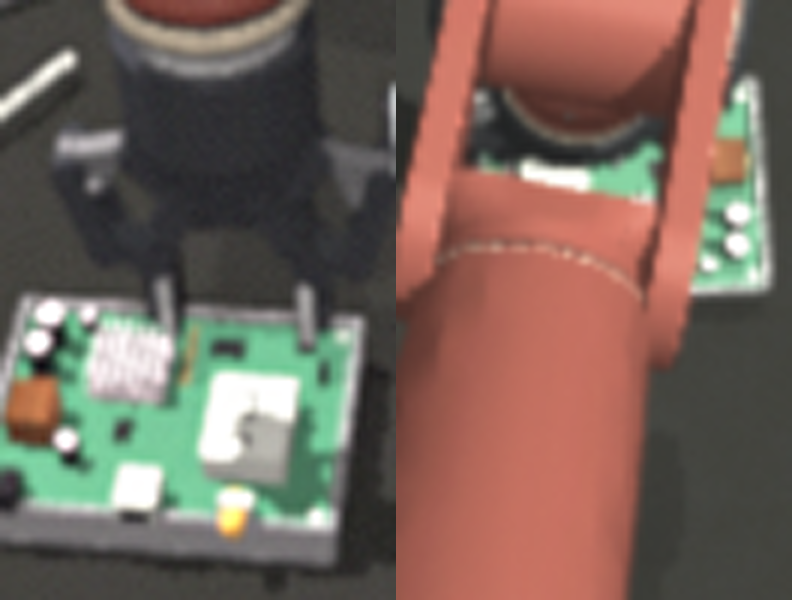

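Scene crop (6x, offset 200,160): the fingers are open above the cover, with tips at (167,332) and (306,345). The cover's top corners are at (214,376), (298,376), (290,447) and (200,438), and the box's left rim corners are at (365,318) and (334,527).

```bash
python3 - <<'E'
from fit import *
S=lambda u,v:px(u,v,200,160,6)
T=lambda u,v:px(u,v,250,136,7)
for z in(.096,.1,.104): print(((proj('scene',[[.5823,-.0281,z]])[0]-[200,160]+.5)*6-.5))
for z in (.038,.04): 
  C=[('scene',(-.023,-.018,z),S(214,376)),('scene',(-.023,.018,z),S(298,376)),('scene',(.023,.018,z),S(290,447)),('scene',(.023,-.018,z),S(200,438))]
  print('cover scene',*fit(C,[.58,-.03,.07])[:2])
z=.028
obs=[('top',(.06,.08,z),T(20,66)),('top',(.06,-.08,z),T(350,50)),('top',(-.06,-.08,z),T(368,293)),('top',(-.06,.08,z),T(37,314))]
o2=[('scene',(-.06,.08,z),S(365,318)),('scene',(.06,.08,z),S(334,527)),('scene',(-.06,-.08,z),S(25,296))]
p=fit(obs+o2,[.57,-.06,.07]);print(p);p2=fit(o2,[.57,-.06,.07]);print('scene only',p2[:2]); print(W(p[0],(.012,.038,0)),W(p2[0],(.012,.038,0)))
T=lambda u,v:px(u,v,144,80,7); S=lambda u,v:px(u,v,325,195,4,400)
z=.016
M=[('top',(.215,-.065,z),T(270,80)),('top',(.125,-.065,z),T(350,235)),('top',(.125,.065,z),T(125,350)),('top',(.215,.065,z),T(40,195)),
('scene',(.125,-.065,z),S(447,442)),('scene',(.215,-.065,z),S(520,590)),('scene',(.215,.065,z),S(730,512)),('top',(.175,0,.21),T(91,48)),('scene',(.175,0,.21),S(683,284)),('top',(0,0,.19),T(283,422)),('scene',(0,0,.19),S(488,52))]
r=fit(M,[.6,.2,.5]);print(r)
E
```

```text
[239.6604 329.7016]
[239.0845 323.3562]
[238.5048 316.9693]
cover scene [ 0.5771 -0.0279  0.098 ] 1.567233389423592
cover scene [ 0.5787 -0.0274  0.098 ] 1.5843742295013215
(array([ 0.5734, -0.0662,  0.0714]), np.float64(0.6939895907897267), array([-0.0472,  0.3511, -0.4625,  0.185 , -0.487 ,  0.1255, -0.4642,
       -0.2847, -0.694 , -0.0223, -0.2982,  0.0226, -0.2136,  0.0856]))
scene only (array([ 0.5731, -0.0652,  0.0691]), np.float64(0.27595312880754364))
[[ 0.5827 -0.0275  0.    ]] [[ 0.5825 -0.0265  0.    ]]
(array([0.6039, 0.2213, 0.4975]), np.float64(1.7949711442890361), array([-0.1863, -1.0056, -0.069 , -1.0261, -1.795 , -0.6607, -1.0455,
       -0.9198, -1.3869, -1.2344,  0.2631, -0.5434,  0.9407, -0.6646,
       -0.1623, -0.3643, -0.8201,  0.0436, -0.0389, -0.8264, -0.5619,
       -1.0593]))
```

Request:
{"api": "jog_arm", "payload": {
  "deltas": [
    [-0.17, [0, 0, -0.06], [0, 0, 0]],
    [-0.17, [0, 0, -0.12], [0, 0, 0]],
    [-0.17, [0, 0, -0.15], [0, 0, 0]],
    [-0.17, [0, 0, -0.1775], [0, 0, 0]],
    [-0.17, [0, 0, -0.1775], [0, 0, 0]],
    [-0.17, [0, 0, -0.1775], [0, 0, 0]],
    [0.3, [0, 0, -0.1775], [0, 0, 0]],
    [0.3, [0, 0, -0.1775], [0, 0, 0]],
    [0.3, [0, 0, -0.1775], [0, 0, 0]],
    [0.3, [0, 0, -0.1775], [0, 0, 0]],
    [0.3, [0, 0, -0.1775], [0, 0, 0]],
    [0.3, [0, 0, -0.1775], [0, 0, 0]]
  ],
  "squeeze": 20
}}

```text
t: 3.2
tool_pos: [0.5836, -0.0286, 0.0263]
tool_rot: [-0.127, 3.136, -0.0]
contact_force: [-0.1, 2.4, 5.9]
opening: 0.0356
grip_force: 21.0
```

Request:
{"api": "jog_arm", "payload": {
  "deltas": [
    [0.3, [0, 0, 0.03], [0, 0, 0]],
    [0.3, [0, 0, 0.06], [0, 0, 0]],
    [0.3, [0, 0, 0.1], [0, 0, 0]],
    [0.3, [0, 0, 0.17], [0, 0, 0]],
    [0.3, [0, 0, 0.25], [0, 0, 0]],
    [0.3, [0, 0, 0.25], [0, 0, 0]],
    [0.3, [0, 0, 0.25], [0, 0, 0]]
  ]
}}

```text
t: 3.78
tool_pos: [0.5843, -0.0292, 0.1286]
tool_rot: [-0.127, 3.132, -0.003]
contact_force: [0.8, -0.0, -0.3]
opening: 0.0358
grip_force: 20.4
```

```bash
python3 - <<'E'
from h import *
a=snap('scene','s2.png')
print(ctrl.get_obs()['tool_pos'],ctrl.get_obs()['tool_rot'],ctrl.get_obs()['opening'])
f=lambda i,x,y,w,h,k:cv2.resize(i[y:y+h,x:x+w],None,fx=k,fy=k,interpolation=cv2.INTER_CUBIC)
cv2.imwrite('pics/c4.png',f(a,100,120,180,150,4)[:,:,::-1])
E
```

```text
[ 0.58282167 -0.02892115  0.12619274] [-1.27664196e-01  3.13625709e+00 -1.48617002e-03] 0.035309061099243345
```

View pics/c4.png

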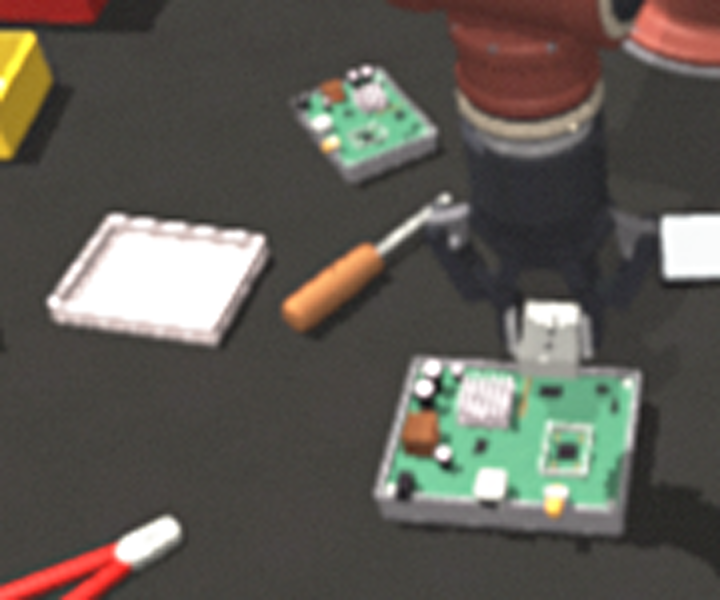

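The crop shows the cover held level in the gripper and the bare chip at (566,452) in its frame. The box has not moved, and the tray is empty at (160,278).

Request:
{"api": "jog_arm", "payload": {
  "deltas": [
    [0.3, [-0.327, -0.869, 0], [0, 0, 0]],
    [0.3, [-0.327, -0.869, 0], [0, 0, 0]],
    [0.3, [-0.327, -0.869, 0], [0, 0, 0]],
    [0.3, [-0.327, -0.869, 0], [0, 0, 0]],
    [0.3, [-0.327, -0.869, 0], [0, 0, 0]],
    [0.3, [-0.327, -0.869, 0], [0, 0, 0]],
    [0.3, [-0.327, -0.869, 0], [0, 0, 0]],
    [0.3, [-0.327, -0.869, 0], [0, 0, 0]],
    [0.3, [-0.327, -0.869, 0], [0, 0, 0]],
    [0.3, [-0.327, -0.869, 0], [0, 0, 0]],
    [0.3, [-0.327, -0.869, -0.08], [0, 0, 0]],
    [0.3, [-0.327, -0.869, -0.08], [0, 0, 0]]
  ]
}}

```text
t: 4.83
tool_pos: [0.4479, -0.3736, 0.0861]
tool_rot: [0.125, -3.132, -0.013]
contact_force: [-1.0, 1.7, -1.7]
opening: 0.0354
grip_force: 20.4
```

```bash
python3 - <<'E'
from fit import *
o=ctrl.get_obs();print(o['tool_pos'],o['tool_rot'],o['contact_force'])
S=lambda u,v:px(u,v,100,120,4)
for u in((112,216),(268,238),(218,335),(50,302)): print(atz('scene',*S(*u),.018))
E
```

```text
[ 0.4479 -0.3736  0.0861] [ 0.125  -3.1319 -0.0131] [-1.0025  1.7425 -1.6564]
[ 0.4001 -0.4388  0.018 ]
[ 0.4058 -0.3053  0.018 ]
[ 0.5116 -0.3041  0.018 ]
[ 0.4987 -0.4428  0.018 ]
```

Request:
{"api": "jog_arm", "payload": {
  "deltas": [
    [0.3, [0, 0, -0.05], [0, 0, 0]],
    [0.3, [0, 0, -0.1], [0, 0, 0]],
    [0.3, [0, 0, -0.15], [0, 0, 0]],
    [0.3, [0, 0, -0.18], [0, 0, 0]],
    [0.3, [0, 0, -0.2], [0, 0, 0]],
    [0.3, [0, 0, -0.21], [0, 0, 0]],
    [0.3, [0, 0, -0.212], [0, 0, 0]],
    [0.3, [0, 0, -0.212], [0, 0, 0]],
    [0.3, [0, 0, -0.212], [0, 0, 0]]
  ]
}}

```text
t: 5.58
tool_pos: [0.452, -0.3769, 0.0087]
tool_rot: [-0.128, 3.138, -0.002]
contact_force: [0.2, -0.8, -0.5]
opening: 0.0356
grip_force: 20.4
```

Request:
{"api": "jog_arm", "payload": {
  "deltas": [
    [0.3, [0, 0, -0.003], [0, 0, 0]],
    [0.3, [0, 0, -0.006], [0, 0, 0]],
    [0.3, [0, 0, -0.0075], [0, 0, 0]],
    [0.3, [0, 0, -0.0075], [0, 0, 0]]
  ]
}}

```text
t: 5.92
tool_pos: [0.4516, -0.3767, 0.0054]
tool_rot: [-0.128, 3.138, -0.001]
contact_force: [-0.4, 0.4, 3.3]
opening: 0.0354
grip_force: 20.8
```

Request:
{"api": "jog_arm", "payload": {
  "deltas": [
    [-0.05, [0, 0, 0], [0, 0, 0]],
    [-0.15, [0, 0, 0], [0, 0, 0]],
    [-0.15, [0, 0, 0], [0, 0, 0]],
    [-0.15, [0, 0, 0], [0, 0, 0]],
    [-0.15, [0, 0, 0.05], [0, 0, 0]],
    [-0.15, [0, 0, 0.12], [0, 0, 0]],
    [-0.15, [0, 0, 0.2], [0, 0, 0]],
    [-0.15, [0, 0, 0.28], [0, 0, 0]],
    [-0.15, [0, 0, 0.28], [0, 0, 0]],
    [-0.15, [0, 0, 0.28], [0, 0, 0]]
  ]
}}

```text
t: 6.75
tool_pos: [0.4527, -0.3776, 0.1196]
tool_rot: [-0.128, 3.135, -0.007]
contact_force: [0.0, -0.1, 0.2]
opening: 0.0489
grip_force: 0.0
```

```bash
python3 - <<'E'
from h import *
a=snap('scene','s3.png')
o=ctrl.get_obs();print(o['tool_pos'],o['tool_rot'],o['opening'])
f=lambda i,x,y,w,h,k:cv2.resize(i[y:y+h,x:x+w],None,fx=k,fy=k,interpolation=cv2.INTER_CUBIC)
cv2.imwrite('pics/c5.png',f(a,100,120,180,150,4)[:,:,::-1])
E
```

```text
[ 0.45158457 -0.37646851  0.11714815] [-1.27862688e-01  3.13806604e+00 -1.73850854e-03] 0.048926331689596626
```

View pics/c5.png

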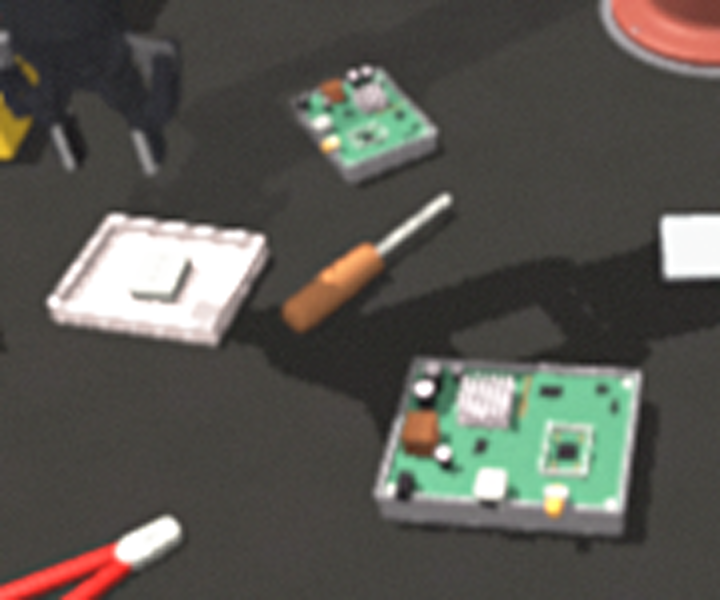

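The crop shows the cover lying flat inside the tray at (160,277). The box, screwdriver and cutters have not moved. Next I'll turn the gripper and bring it to the box's -y wall.

Request:
{"api": "jog_arm", "payload": {
  "deltas": [
    [-0.15, [0.325, 0.489, 0], [0, 0, -0.503]],
    [-0.15, [0.325, 0.489, 0], [0, 0, -0.503]],
    [-0.15, [0.325, 0.489, 0], [0, 0, -0.503]],
    [-0.15, [0.325, 0.489, 0], [0, 0, -0.503]],
    [-0.15, [0.325, 0.489, 0], [0, 0, -0.503]],
    [-0.15, [0.325, 0.489, 0], [0, 0, -0.503]],
    [-0.15, [0.325, 0.489, 0], [0, 0, -0.503]],
    [-0.15, [0.325, 0.489, 0], [0, 0, -0.503]],
    [-0.15, [0.325, 0.489, 0], [0, 0, -0.503]],
    [-0.15, [0.325, 0.489, 0], [0, 0, -0.503]],
    [-0.15, [0.325, 0.489, 0], [0, 0, -0.503]],
    [-0.15, [0.325, 0.489, 0], [0, 0, -0.503]]
  ]
}}

```text
t: 7.8
tool_pos: [0.5799, -0.1798, 0.1137]
tool_rot: [-1.996, -2.421, 0.002]
contact_force: [0.0, 0.2, -0.0]
opening: 0.049
grip_force: 0.0
```

Request:
{"api": "jog_arm", "payload": {
  "deltas": [
    [-0.15, [0, 0, -0.08], [0, 0, -0.038]],
    [-0.15, [0, 0, -0.16], [0, 0, -0.038]],
    [-0.15, [0, 0, -0.22], [0, 0, -0.038]],
    [-0.15, [0, 0, -0.25], [0, 0, -0.038]],
    [-0.15, [0, 0, -0.265], [0, 0, -0.038]],
    [-0.15, [0, 0, -0.27], [0, 0, -0.038]],
    [-0.15, [0, 0, -0.27], [0, 0, -0.038]],
    [-0.15, [0, 0, -0.27], [0, 0, -0.038]]
  ]
}}

```text
t: 8.47
tool_pos: [0.5825, -0.1811, 0.0101]
tool_rot: [2.131, 2.305, 0.001]
contact_force: [-0.2, -0.3, 0.5]
opening: 0.0492
grip_force: 0.0
```

Request:
{"api": "jog_arm", "payload": {
  "deltas": [
    [-0.15, [-0.001, 0.02, -0.006], [0, 0, 0]],
    [-0.15, [-0.003, 0.04, -0.006], [0, 0, 0]],
    [-0.15, [-0.004, 0.052, -0.006], [0, 0, 0]],
    [-0.15, [-0.004, 0.06, -0.006], [0, 0, 0]],
    [-0.15, [-0.003, 0.07, -0.006], [0, 0, 0]],
    [-0.15, [-0.001, 0.09, -0.006], [0, 0, 0]],
    [-0.15, [0.001, 0.115, -0.006], [0, 0, 0]],
    [-0.15, [0.003, 0.145, -0.006], [0, 0, 0]],
    [-0.15, [0.006, 0.175, -0.006], [0, 0, 0]],
    [-0.15, [0.009, 0.205, -0.006], [0, 0, 0]],
    [-0.15, [0.011, 0.235, -0.006], [0, 0, 0]],
    [-0.15, [0.014, 0.265, -0.006], [0, 0, 0]]
  ]
}}

```text
t: 9.47
tool_pos: [0.5871, -0.0733, 0.0063]
tool_rot: [2.132, 2.307, -0.0]
contact_force: [-0.4, -4.3, 3.5]
opening: 0.0493
grip_force: 1.8
```

Request:
{"api": "jog_arm", "payload": {
  "deltas": [
    [-0.15, [0.003, 0.03, 0], [0, 0, 0]],
    [-0.15, [0.005, 0.06, 0], [0, 0, 0]],
    [-0.15, [0.008, 0.09, 0], [0, 0, 0]],
    [-0.15, [0.01, 0.12, 0], [0, 0, 0]],
    [-0.15, [0.013, 0.15, 0], [0, 0, 0]],
    [-0.15, [0.016, 0.18, 0], [0, 0, 0]],
    [-0.15, [0.018, 0.21, 0], [0, 0, 0]],
    [-0.15, [0.021, 0.24, 0], [0, 0, 0]],
    [-0.15, [0.023, 0.27, 0], [0, 0, 0]],
    [-0.15, [0.026, 0.3, 0], [0, 0, 0]],
    [-0.15, [0.028, 0.32, 0], [0, 0, 0]],
    [-0.15, [0.03, 0.335, 0], [0, 0, 0]]
  ]
}}

```text
t: 10.47
tool_pos: [0.5987, 0.0606, 0.0059]
tool_rot: [-2.131, -2.307, 0.001]
contact_force: [-0.4, -3.2, 2.0]
opening: 0.0493
grip_force: 1.6
```

```bash
python3 - <<'E'
from h import *
a=snap('scene','s4.png');b=snap('top','t4.png')
o=ctrl.get_obs();print(o['tool_pos'],o['tool_rot'],o['contact_force'])
f=lambda i,x,y,w,h,k:cv2.resize(i[y:y+h,x:x+w],None,fx=k,fy=k,interpolation=cv2.INTER_CUBIC)
r=np.zeros((600,800,3),np.uint8)
A=f(a,270,175,100,85,5);r[:425,:500]=A
B=f(b,150,125,60,60,5);r[:300,500:]=B
cv2.imwrite('pics/c6.png',r[:,:,::-1])
E
```

```text
[0.59867897 0.06096797 0.005692  ] [-2.13072444e+00 -2.30666138e+00 -1.17207311e-03] [ 0.18715303 -0.61352013 -0.47025826]
```

View pics/c6.png

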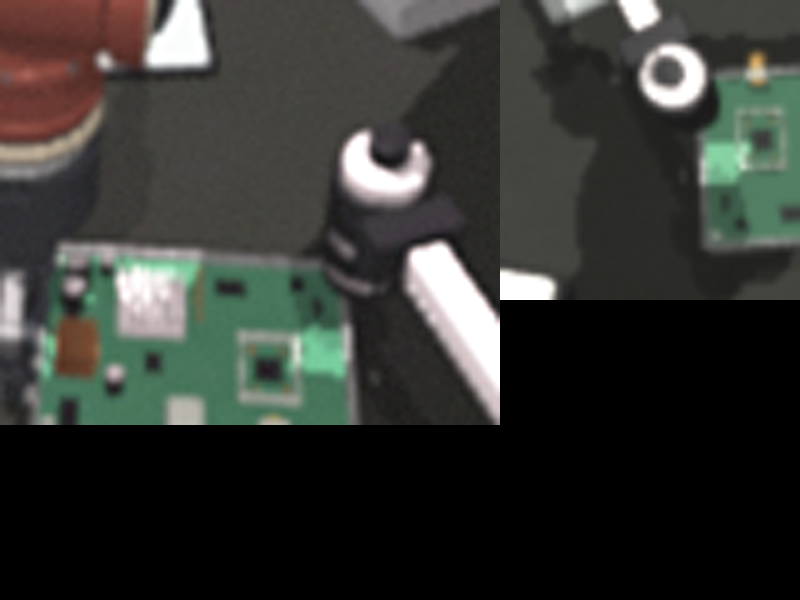

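The scene crop (5x, offset 270,175) shows the chip at (269,369), the box's rim corner at (60,246), and the barrel's lower front edge at about (352,285). The top crop (5x, offset 150,125) shows the chip at (262,140), with frame corners at (236,110), (286,110), (286,168) and (236,168). The box still lies straight.

```bash
python3 - <<'E'
from fit import *
S=lambda u,v:px(u,v,270,175,5);T=lambda u,v:px(u,v,150,125,5)
print(atz('scene',*S(269,369),.026),atz('top',*T(262,140),.026),tri(ray('scene',*S(269,369)),ray('top',*T(262,140))))
z=.029
for fx in(.020,):
  F=[('top',(fx,.015,z),T(237,110)),('top',(fx,-.015,z),T(285,108)),('top',(-fx,-.015,z),T(286,168)),('top',(-fx,.015,z),T(237,168)),
   ('scene',(-fx,-.015,z),S(240,333)),('scene',(-fx,.015,z),S(298,335)),('scene',(fx,.015,z),S(300,402)),('scene',(fx,-.015,z),S(238,400)),('scene',(0,0,.026),S(269,369)),('top',(0,0,.026),T(262,140))]
  print(fit(F,[.59,.19,.07])[:2])
# tool-based prediction: contact gap g -> chip
print('lens front-bottom edge proj (expect 352,285):',(proj('scene',[[.604-.022*0+.0,.221,.11]])[0]-[270,175]+.5)*5-.5)
th=np.linspace(0,2*np.pi,73);c=np.c_[.604+.022*np.cos(th),.221+.022*np.sin(th),.11+0*th]
q=(proj('scene',c)-[270,175]+.5)*5-.5;print('barrel bottom ellipse',q.min(0),q.max(0))
c[:,2]=.15;c2=(proj('top',c)-[150,125]+.5)*5-.5;print(c2.min(0),c2.max(0))
E
```

```text
[0.6015 0.1901 0.026 ] [0.5998 0.1886 0.026 ] [0.6002 0.1895 0.0241]
(array([0.6014, 0.1895, 0.0565]), np.float64(0.9934583665446439))
lens front-bottom edge proj (expect 352,285): [354.826 275.627]
barrel bottom ellipse [307.5588 239.8947] [402.4306 312.731 ]
[147.7068  53.5201] [219.5931 123.5612]
```

Request:
{"api": "jog_arm", "payload": {
  "deltas": [
    [-0.15, [0.001, 0.008, 0], [0, 0, 0]],
    [-0.15, [0.002, 0.018, 0], [0, 0, 0]],
    [-0.15, [0.003, 0.03, 0], [0, 0, 0]],
    [-0.15, [0.004, 0.042, 0], [0, 0, 0]],
    [-0.15, [0.005, 0.053, 0], [0, 0, 0]],
    [-0.15, [0.006, 0.062, 0], [0, 0, 0]],
    [-0.15, [0.007, 0.069, 0], [0, 0, 0]],
    [-0.15, [0.007, 0.074, 0], [0, 0, 0]],
    [-0.15, [0.007, 0.076, 0], [0, 0, 0]],
    [-0.15, [0.007, 0.076, 0], [0, 0, 0]]
  ]
}}

```text
t: 11.4
tool_pos: [0.6018, 0.0902, 0.0062]
tool_rot: [-2.132, -2.307, -0.001]
contact_force: [-0.4, 0.4, -0.1]
opening: 0.0491
grip_force: 0.0
```

```bash
python3 - <<'E'
from h import *
a=snap('scene','s5.png');b=snap('top','t5.png')
o=ctrl.get_obs();print(o['tool_pos'],o['tool_rot'],o['contact_force'])
f=lambda i,x,y,w,h,k:cv2.resize(i[y:y+h,x:x+w],None,fx=k,fy=k,interpolation=cv2.INTER_CUBIC)
r=np.zeros((600,800,3),np.uint8)
A=f(a,275,190,100,100,5);r[:500,:500]=A
B=f(b,150,130,60,60,5);r[:300,500:]=B
cv2.imwrite('pics/c7.png',r[:,:,::-1])
E
```

```text
[0.60198037 0.09005672 0.00637342] [-2.13276497e+00 -2.30664850e+00 -1.36784148e-03] [ 0.01201191 -0.08949388 -1.14102552]
```

View pics/c7.png

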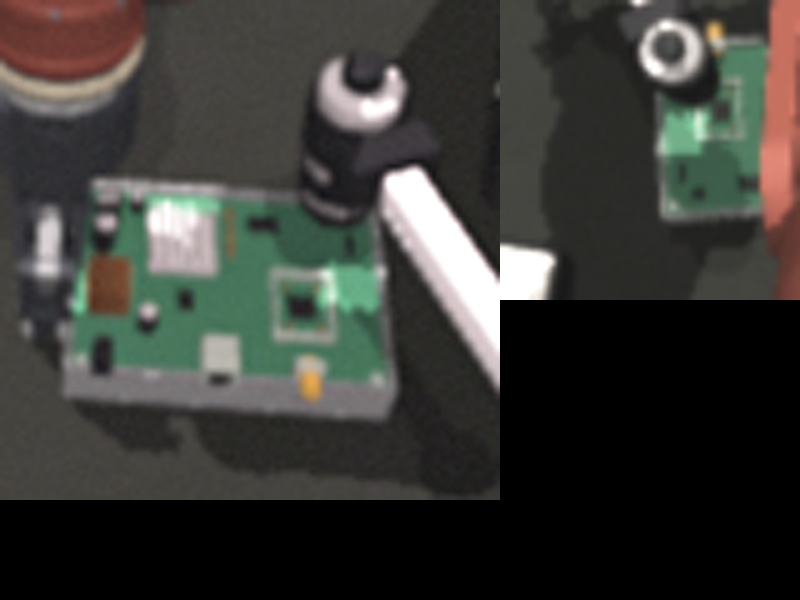

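The scene crop (5x, offset 275,190) shows the chip at (303,306), with frame corners at (273,269), (334,272), (334,341) and (273,335). The box's rim corners are at (93,183) and (375,198), and the lens end of the barrel is at about (333,207). The top crop (5x, offset 150,130) shows the chip at (222,110) and the box's rim corner at (164,216). The gripper stands beside the box without pressing on it.

```bash
python3 - <<'E'
from fit import *
S=lambda u,v:px(u,v,275,190,5);T=lambda u,v:px(u,v,150,130,5)
s,t=S(303,306),T(222,110)
print(atz('scene',*s,.026),atz('top',*t,.026),tri(ray('scene',*s),ray('top',*t)))
z=.029;fx=.02
F=[('top',(fx,-.015,z),T(241,80)),('top',(-fx,-.015,z),T(242,137)),('top',(-fx,.015,z),T(201,137)),
 ('scene',(-fx,-.015,z),S(273,269)),('scene',(-fx,.015,z),S(334,272)),('scene',(fx,.015,z),S(334,341)),('scene',(fx,-.015,z),S(273,335)),('scene',(0,0,.026),s),('top',(0,0,.026),t),
 ('scene',(-.072,-.118,.028),S(93,183)),('scene',(-.072,.042,.028),S(375,198)),('top',(-.072,.042,.028),T(164,216))]
print(fit(F,[.6,.22,.07]))
th=np.linspace(0,2*np.pi,73);
for r,zz in((.015,.11),(.022,.204)):
  c=np.c_[.604+r*np.cos(th),.221+r*np.sin(th),zz+0*th]
  q=(proj('scene',c)-[275,190]+.5)*5-.5;print('ellipse scene',q.min(0),q.max(0))
  q=(proj('top',c)-[150,130]+.5)*5-.5;print('top',q.min(0),q.max(0))
E
```

```text
[0.6043 0.2198 0.026 ] [0.6028 0.2158 0.026 ] [0.6032 0.218  0.0242]
(array([0.6043, 0.2192, 0.056 ]), np.float64(3.3326093928966998), array([-0.6223, -0.5769, -0.5503, -0.4223, -1.2446, -0.085 , -0.2702,
       -0.1721, -0.603 ,  0.1979,  0.126 , -0.6127,  0.0748, -0.4561,
       -0.2431, -0.012 , -0.9906, -0.4479, -3.3326, -1.3652,  0.5736,
        0.3179, -1.532 , -0.3575]))
ellipse scene [297.562  176.1199] [362.2469 225.7716]
top [170.5673  55.8264] [217.9429 102.0383]
ellipse scene [310.1648  26.8743] [413.7416 100.5592]
top [130.422    4.2619] [205.8273  77.6096]
```

Request:
{"api": "jog_arm", "payload": {
  "deltas": [
    [-0.15, [0, 0.002, 0], [0, 0, 0]],
    [-0.15, [0, 0.004, 0], [0, 0, 0]],
    [-0.15, [0, 0.006, 0], [0, 0, 0]],
    [-0.15, [0, 0.008, 0], [0, 0, 0]],
    [-0.15, [0, 0.008, 0], [0, 0, 0]],
    [-0.15, [0, 0.008, 0], [0, 0, 0]],
    [-0.15, [0, 0.008, 0], [0, 0, 0]]
  ]
}}

```text
t: 12.08
tool_pos: [0.602, 0.0928, 0.0064]
tool_rot: [2.132, 2.306, 0.0]
contact_force: [-0.5, -3.3, 2.5]
opening: 0.0491
grip_force: 1.5
```

```bash
python3 - <<'E'
from fit import *
a=snap('scene','s6.png');b=snap('top','t6.png')
o=ctrl.get_obs();print(o['tool_pos'],o['contact_force'])
# box shift in the pictures since s5 by subpixel registration of the board region
for n,(x,y,w,h) in(('s',(295,230,50,32)),('t',(184,150,22,22))):
    i,j=[cv2.cvtColor(cv2.imread(f'pics/{n}{k}.png'),6).astype(np.float32)[y:y+h,x:x+w] for k in(5,6)]
    M=np.eye(2,3,dtype=np.float32);cc,M=cv2.findTransformECC(i,j,M,0,(3,200,1e-6),None,3);print(n,cc,M[:,2])
N='scene';p=np.array([.604,.219,.026]);print('px/mm y',proj(N,p+[0,.001,0])-proj(N,p))
E
```

```text
[0.602  0.0929 0.0064] [-0.2445 -2.6094  2.6724]
s 0.992943037451589 [1.0021 0.1504]
t 0.9939564667059584 [-0.9117  0.0252]
px/mm y [[0.4009 0.0515]]
```

Request:
{"api": "jog_arm", "payload": {
  "deltas": [
    [-0.15, [0, -0.015, 0], [0, 0, 0]],
    [-0.15, [0, -0.04, 0], [0, 0, 0]],
    [-0.15, [0, -0.1, 0], [0, 0, 0]],
    [-0.15, [0, -0.15, 0], [0, 0, 0]],
    [-0.15, [0, -0.15, 0.08], [0, 0, 0]],
    [-0.15, [0, -0.2, 0.16], [0, 0, 0]],
    [-0.15, [0, -0.3, 0.24], [0, 0, 0]],
    [-0.15, [0, -0.4, 0.3], [0, 0, 0]],
    [-0.15, [0, -0.4, 0.3], [0, 0, 0]],
    [-0.15, [0, -0.4, 0.3], [0, 0, 0]]
  ]
}}

```text
t: 13.02
tool_pos: [0.6034, -0.0704, 0.1293]
tool_rot: [2.134, 2.299, 0.004]
contact_force: [-0.7, 0.9, -0.7]
opening: 0.0492
grip_force: 0.0
```

```bash
python3 - <<'E'
from h import *
a=snap('scene','s7.png');b=snap('top','t7.png')
o=ctrl.get_obs();print(o['t'],o['tool_pos'],o['contact_force'])
f=lambda i,x,y,w,h,k:cv2.resize(i[y:y+h,x:x+w],None,fx=k,fy=k,interpolation=cv2.INTER_CUBIC)
r=np.zeros((600,800,3),np.uint8)
r[:500,:500]=f(a,275,190,100,100,5)
r[:300,500:]=f(b,150,130,60,60,5)
r[300:510,500:]=f(a,90,150,100,70,3)
cv2.imwrite('pics/c8.png',r[:,:,::-1])
E
```

```text
13.1167 [ 0.60113416 -0.06703295  0.12524585] [-0.42795083  0.83686241 -1.11307605]
```

View pics/c8.png

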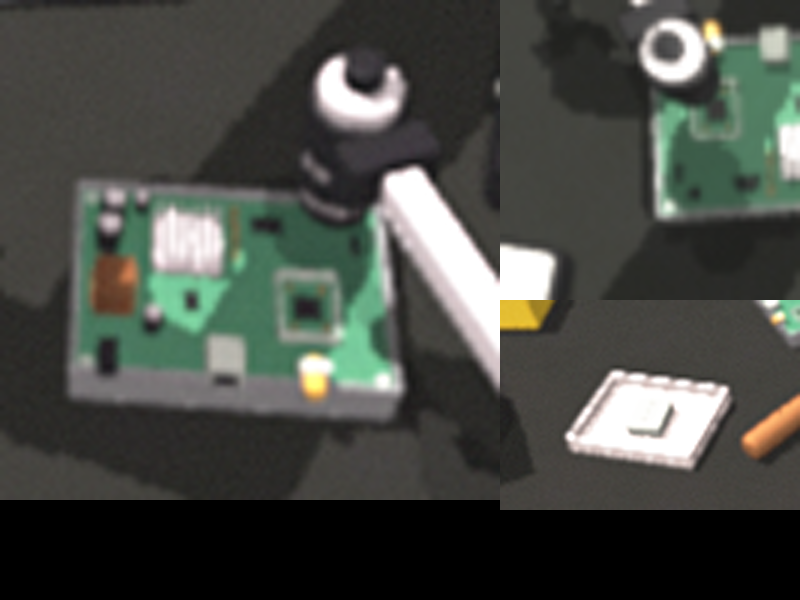

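The scene crop shows the chip at (308,307), about (0.604, 0.222) and under the lens axis at about (0.604, 0.222). The box is flat and straight, the cover lies flat in the tray, and the gripper is clear. Handing in.

```bash
python3 -c "
from station import ctrl
print(ctrl.finish_job())"
```

```text
the job is handed in; nothing more can be done
None
```

The cover lies flat in the parts tray, and the receiver has been pushed flat along the bench until its tuner chip is under the microscope lens, within about 2 mm by my camera measurements; I handed the job in at about 13 s, and no verdict was returned.

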